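# Half-turn a stack-nest tote and nest the empty in it

### The arm

A 7-joint arm with a two-finger parallel gripper is mounted at the origin on the work surface. World frame = base frame: x ahead of the robot, y to its left, z up, the work surface at z = 0. Lengths are in m, angles in rad, forces in N, time in s.
With the tool pointing down it reaches from about 0.35 to 0.9 m from the base axis. Payload 19.9 kg.
Tool frame: the origin (TCP) lies midway between the tips of the shut fingers; the grasp point (between the pads) lies 19 mm behind it; z points along the fingers, y is the line along which they close (so a half turn about z gives the same grasp; the last joint's range is limited). The gripper opens to 94 mm and grips with 3 to 60 N. Pads are 16 mm wide; open, the fingers measure 119 mm over their backs; the gripper's body (75 mm by 177 mm) begins 78 mm behind the grasp point.
Start: joints at [1.163, 0.417, -0.01, 1.614, 0.005, 1.111, -0.053], TCP at [0.224, -0.584, 0.205] pointing down, gripper open.
Joint ranges: [-2.81, 2.81], [-0.39, 2.02], [-1.27, 1.25], [0.06, 2.57], [-1.19, 4.33], [0.19, 2], [-2.82, 2.82]. Speed limits (rad/s): [1.89, 1.89, 2.39, 2.39, 3.01, 3.01, 3.01].

### API

Orientations are given as a 3x3 rotation matrix whose columns are the frame's x, y, z axes.
In Python, from plant import r gives the robot as it stands. Calls block until the motion is done:
- r.move_ptp(position, orientation): joint-space move of the TCP to a pose.
- r.move_straight(position, orientation=None, max_speed=0.15): straight line of the TCP; orientation=None keeps the orientation; max_speed is the mean speed in m/s.
- r.move_joints(angles): joint-space move.
- r.set_gripper(opening, f_grip=None): finger opening in m; f_grip is the grip in N (None keeps the last); returns when the fingers have stopped.
- r.sleep(seconds).
- r.ik(position, orientation): joint angles nearest the present ones, or None.
- r.get_obs(): the state.
- r.capture(name): name is "scene" or "top"; returns the picture (480x640x3 uint8, red, green, blue); there is no depth.
- r.camera_info(name): a dict with "fx", "fy", "cx", "cy" (pixels), "R" (3x3) and "t" (3): a world point X has camera coordinates R X + t. Camera axes: x right, y down, z forward; pixel columns grow to the right and rows downward; lengths in m; the calibration is good to about 2 mm. A picture is of the moment at which its call begins. camera_info takes no time and is no camera call.
A pose or a line that the arm cannot do raises r.PlanningError and nothing moves.
- r.job_done(): hands the job in; it is judged then, once.
The state is a dict: "time": time; "joint_positions": joint angles; "joint_vel": joint speeds; "tau": joint torques, N m; "ee_pos": TCP position; "tool_rot": TCP orientation; "wrist_force": force on the tool from outside, world axes, zero at the start; "ft_torque": the same for the moment, N m; "width": finger opening in m; "grip_force": force on a finger pad.
Only numpy, scipy, OpenCV 4.12 (cv2) and the standard library are available. Lean on these libraries where they do the work, as an engineer would, in place of code of your own. Each camera call takes 0.05 s, during which the arm holds its last target. There are 200 camera calls.

### The job

Blue stack-nest totes drop into each other only with their orange ends together; the other way round they stand high, stacked. Push the turntable (it has a yellow upright vane to push on) counterclockwise, seen from above, half a turn to its stop, so that the orange end of the tote bolted on it comes round to the robot's side, then lift the loose blue tote, which has a black bar to hold it by, and lower it (no dropping) into that tote, orange end over orange end, until it is nested fully home, and let go. Leave the turntable at its stop, and do not disturb the grey loaded tote or the blue gas cylinder.

Things in the scene. Friction and masses are not known exactly. Their poses are not given: they have to be found in the camera images.
- rotor (a joint): Turntable angle in rad: starts between 0 and 0.6, grows counterclockwise seen from above, hard stop at 3.14. Needs about 2 N at the vane and stays where it is left. The aluminium disc is 250 mm across, its top 22 mm above the bench.
- lower_tote (a point): Centre (half-way up, on the turntable axis) of the blue tote bolted on the turntable. x points away from its orange end, z up (at the stop, x points away from the robot). Rim 176 mm (x) by 128 mm (y), 36 mm above this point, 94 mm above the bench. Mouth 153 x 105 mm inside, tapering down. Shoulders inside both ends, 10 mm below the rim, hold up a tote put in the wrong way round.
- lower_orange_end (a point): Middle of the top edge of the orange end of the lower tote, 84 mm from the turntable axis.
- vane_top (a point): Middle of the top edge of the yellow vane on the disc: 112 mm from the axis, 112 mm above the bench. A flat upright plate, 48 mm wide along the radius, 12 mm thick, 90 mm high, beside a long side of the lower tote, in direction minus y of lower_tote. To turn counterclockwise push the face that looks along minus x of lower_tote (towards its orange end).
- tote (a point): Centre (half-way up the shell) of the loose empty blue tote, 0.28 kg, same shell as the lower one (176 x 128 x 72 mm, 132 x 84 mm at the floor). x points away from its orange end, y along its bar, z up. Nested fully home this point is 34 mm above lower_tote, axes the same way (stacked the wrong way: 62 mm). Side play 5 mm on entry, 3 mm when home.
- tote_orange_end (a point): Middle of the top edge of the orange end of the loose tote, 84 mm from its centre. When the tote is nested home it is 34 mm straight above lower_orange_end.
- tote_bar (a point): Centre of the loose tote's black carrying bar: 18 mm wide (x), 22 mm high, 120 mm long (y), 93 mm above the tote's underside, 57 mm above tote; 11 mm free below it down to the rim level and the open tote under that. Pinch it across its 18 mm.
- loaded: Grey tote with metal parts in it, 176 x 128 x 72 mm, 0.95 kg, origin under its centre: leave alone.
- gas: Blue gas cylinder, 74 mm across, about 215 mm high, origin under its centre: leave alone.
Mind the look-alikes: they are no part of the job. What is shaped like the part that bears tote but brown is not meant.

How it is judged:
By the outcome, as a careful person would: the job done as asked, in the order asked, and still so for the second after the job is handed in, with the robot touching nothing.
It also fails if it takes over 72 s, if anything falls off the work surface, if the arm or the gripper's body presses on something with over 40 N, if the wrist force passes 120 N, or if a joint passes its speed limit or range.

## Working session

There is one attempt and no reset: what is moved stays moved. The work goes in short steps, each a Python script; the robot and the scene stay as the last script left them, time stands still between calls to the robot, and variables do not carry over. Pictures are saved under pics/ and viewed, at most 10 in all, crops included, and the job is handed in when it is done.

```bash
ls; mkdir -p pics; python3 - <<'E'
from plant import r
import cv2
for n in("scene","top"):
    cv2.imwrite(f"pics/{n}0.png",r.capture(n)[:,:,::-1]); i=r.camera_info(n); print(n,i["fx"],i["cx"],i["cy"],(-i["R"].T@i["t"]).round(3),i["R"].round(2).tolist())
o=r.get_obs();print(o["time"],o["ee_pos"],o["tool_rot"].round(2) if hasattr(o["tool_rot"],"round") else o["tool_rot"],o["width"])
E
```

```text
pics
scene 546.5811693109313 316.0427650525518 232.17408682555262 [ 1.063 -0.117  1.144] [[0.37, 0.93, -0.01], [0.8, -0.32, -0.51], [-0.48, 0.19, -0.86]]
top 618.7213576459059 326.8608542721275 219.61639276531665 [0.262 0.114 1.241] [[-0.02, -1.0, 0.01], [-0.98, 0.02, -0.19], [0.19, -0.02, -0.98]]
0.1 [ 0.22343411 -0.58333505  0.20490611] [[ 0.93  0.36 -0.  ]
 [ 0.36 -0.93  0.  ]
 [-0.   -0.   -1.  ]] 0.09412995034216728
```

View pics/scene0.png

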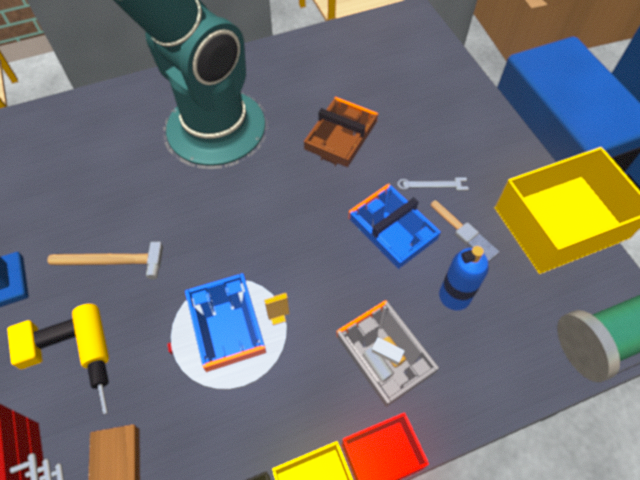

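View pics/top0.png

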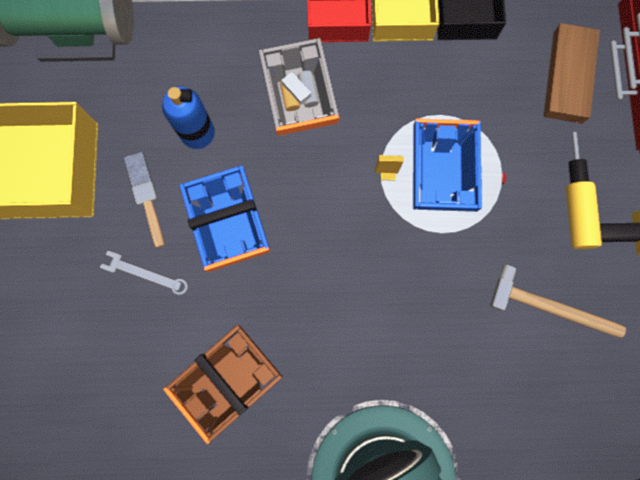

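The top view shows the turntable at about (442,173). Its orange end is at (447,121), away from the robot, and the yellow vane is at (390,167). The loose tote is at (224,218), with its orange end at (237,259) on the robot side and its bar at (222,215). The grey tote is at (300,85), the gas cylinder at (188,118), and the brown decoy at (222,385).

```bash
cat > h.py <<'E'
import numpy as np, cv2
from plant import r
def ray(n,uv,z):
    i=r.camera_info(n); uv=np.atleast_2d(uv).astype(float)
    d=np.c_[(uv[:,0]-i["cx"])/i["fx"],(uv[:,1]-i["cy"])/i["fy"],np.ones(len(uv))]@i["R"]
    c=-i["R"].T@i["t"]; return (c+d*((z-c[2])/d[:,2])[:,None])[:,:2]
def pix(n,X):
    i=r.camera_info(n); c=i["R"]@np.asarray(X,float)+i["t"]; return np.array([i["fx"]*c[0]/c[2]+i["cx"],i["fy"]*c[1]/c[2]+i["cy"]])
RNG=dict(blue=((100,120,60),(125,255,255)),orange=((5,170,150),(16,255,255)),yellow=((17,150,90),(28,255,255)),
 white=((0,0,170),(179,50,255)),black=((0,0,0),(179,255,55)))
def blob(img,cols,box,close=0):
    """biggest blob of the colours in box (u0,v0,u1,v1): its contour pixels"""
    h=cv2.cvtColor(img,cv2.COLOR_RGB2HSV); m=sum(cv2.inRange(h,*map(np.array,RNG[c])) for c in cols)
    k=np.zeros_like(m); u0,v0,u1,v1=box; k[v0:v1,u0:u1]=m[v0:v1,u0:u1]
    if close: k=cv2.morphologyEx(k,cv2.MORPH_CLOSE,np.ones((close,close)))
    c=cv2.findContours(k,cv2.RETR_EXTERNAL,cv2.CHAIN_APPROX_NONE)[0]
    return max(c,key=cv2.contourArea)[:,0,:]
def rect(P):
    (c,s,_)=q=cv2.minAreaRect((P*1000).astype(np.float32)); b=cv2.boxPoints(q)/1000
    e=b[1]-b[0]; f=b[2]-b[1]; l=e if np.hypot(*e)>np.hypot(*f) else f
    return np.array(c)/1000,np.sort(s)[::-1],l/np.hypot(*l)   # centre, sizes mm, long axis
E
cat > m.py <<'E'
from h import *
B=dict(top=dict(loose=(175,160,275,275),low=(408,112,488,218),disc=(375,105,510,240),vane=(372,150,406,185),bar=(185,195,260,232)),
 scene=dict(loose=(342,178,446,270),low=(180,268,270,374),disc=(165,265,292,395),vane=(262,285,292,330),bar=(368,195,422,240)))
for n in B:
    im=r.capture(n); b=B[n]
    for k,z in(("loose",.072),("low",.094)):
        c,s,l=rect(ray(n,blob(im,["blue","orange"],b[k],9),z)); o=ray(n,blob(im,["orange"],b[k]).mean(0),z)[0]
        l=l*np.sign(l@(c-o)); print(n,k,c.round(4),s.round(1),"x-dir",np.degrees(np.arctan2(l[1],l[0])).round(2),"orange",o.round(3))
    (c,s,a)=cv2.fitEllipse(cv2.convexHull((ray(n,blob(im,["white","blue","orange","yellow"],b["disc"],5),.022)*1000).astype(np.float32))); print(n,"disc",c,s)
    c,s=cv2.minEnclosingCircle((ray(n,blob(im,["white"],b["disc"],5),.022)*1000).astype(np.float32));print(n,"disc",c,2*s)
    c,s,l=rect(ray(n,blob(im,["black"],b["bar"]),.104)); print(n,"bar",c.round(4),s.round(1),np.degrees(np.arctan2(l[1],l[0])).round(2))
    P=ray(n,blob(im,["yellow"],b["vane"]),.112); c,s,l=rect(P);print(n,"vane",c.round(4),s.round(1),np.degrees(np.arctan2(l[1],l[0])).round(2))
E
python3 m.py
```

```text
top loose [0.499  0.2938] [180.5 129.5] x-dir 16.98 orange [0.416 0.268]
top low [ 0.5902 -0.1389] [180.  129.1] x-dir 176.81 orange [ 0.673 -0.145]
top disc (593.4159545898438, -139.45367431640625) (248.47425842285156, 253.22369384765625)
top disc (592.7869262695312, -140.5757598876953) 249.98370361328125
top bar [0.498 0.293] [125.9  20.7] -72.57
top vane [ 0.5819 -0.0224] [50.7 44.1] -16.94
scene loose [0.5078 0.2902] [184.6 142.3] x-dir 17.01 orange [0.421 0.271]
scene low [ 0.5959 -0.1392] [184.2 129.9] x-dir 177.85 orange [ 0.683 -0.147]
scene disc (585.4027099609375, -135.22360229492188) (258.80999755859375, 269.3212585449219)
scene disc (593.5516357421875, -140.3946990966797) 251.55674743652344Traceback (most recent call last):
  File "m.py", line 11, in <module>
    c,s,l=rect(ray(n,blob(im,["black"],b["bar"]),.104)); print(n,"bar",c.round(4),s.round(1),np.degrees(np.arctan2(l[1],l[0])).round(2))
                     ~~~~^^^^^^^^^^^^^^^^^^^^^^^
  File "h.py", line 17, in blob
    return max(c,key=cv2.contourArea)[:,0,:]
           ~~~^^^^^^^^^^^^^^^^^^^^^^^
ValueError: max() iterable argument is empty
```

```bash
cat >> h.py <<'E'
AX=np.array([.593,-.1405])
def down(yaw):  # tool z down, tool y along azimuth yaw
    c,s=np.cos(yaw),np.sin(yaw); y=np.array([c,s,0]); z=np.array([0,0,-1.]); return np.c_[np.cross(y,z),y,z]
def pp(vaz,gap,rad=.115,z=.06):  # pusher pose: vane azimuth, tool gap behind vane mid-plane
    a=vaz; rd=np.array([np.cos(a),np.sin(a)]); tg=np.array([-rd[1],rd[0]])
    return np.r_[AX+rad*rd-gap*tg,z]
E
python3 - <<'E'
from h import *
o=r.get_obs(); print(o["joint_positions"].round(2) if hasattr(o["joint_positions"],"round") else o["joint_positions"])
for off in(0,np.pi):
  for a in np.radians([87,120,150,180,210,240,267]):
    q=r.ik(pp(a,.02),down(a+off)); print(off,np.degrees(a).round(),None if q is None else np.round(q,2))
for yaw in np.radians([0,45,90,135,180,-45,-90,-135]):
    print(np.degrees(yaw),[None if (q:=r.ik(pp(a,.02),down(yaw))) is None else np.round(q[6],2) for a in np.radians([87,135,180,225,267])])
print(r.ik(np.array([.4985,.2935,.06]),down(np.radians(17))),r.ik(np.array([.4985,.2935,.06]),down(np.radians(197))))
E
```

```text
[ 1.16  0.42 -0.01  1.61  0.    1.11 -0.05]
0 87.0 [ 0.5   0.68 -0.7   1.72  0.53  0.94  1.11]
0 120.0 [ 0.8   0.76 -1.09  1.88  0.81  1.02  1.45]
0 150.0 [ 0.91  0.68 -1.09  1.99  0.76  0.94  2.04]
0 180.0 [-0.65  0.67  1.08  2.08 -0.79  0.88 -2.25]
0 210.0 [ 0.29  0.42  0.    2.   -0.    0.72 -2.32]
0 240.0 [ 0.39  0.5  -0.04  1.87  0.02  0.77 -1.75]
0 267.0 [ 0.46  0.58 -0.11  1.73  0.08  0.84 -1.32]
3.141592653589793 87.0 [ 0.19  0.59 -0.27  1.73  0.2   0.85 -1.79]
3.141592653589793 120.0 [ 0.33  0.51 -0.41  1.9   0.28  0.79 -1.28]
3.141592653589793 150.0 [ 0.47  0.45 -0.49  2.01  0.31  0.75 -0.72]
3.141592653589793 180.0 [ 0.62  0.44 -0.52  2.04  0.31  0.74 -0.09]
3.141592653589793 210.0 [ 0.76  0.48 -0.56  1.98  0.36  0.77  0.51]
3.141592653589793 240.0 [ 0.78  0.56 -0.54  1.86  0.38  0.83  1.1 ]
3.141592653589793 267.0 [ 0.81  0.65 -0.6   1.72  0.45  0.91  1.54]
0.0 [np.float64(-0.38), np.float64(-0.3), np.float64(-0.09), np.float64(0.08), np.float64(0.15)]
45.0 [np.float64(0.34), np.float64(0.43), np.float64(0.64), np.float64(0.83), np.float64(0.86)]
90.0 [np.float64(1.16), np.float64(1.21), np.float64(1.39), np.float64(1.55), np.float64(1.59)]
135.0 [np.float64(1.72), np.float64(1.74), np.float64(1.9), np.float64(2.05), np.float64(2.1)]
180.0 [np.float64(-2.46), np.float64(-2.4), np.float64(-2.25), np.float64(-2.72), np.float64(-2.66)]
-45.0 [np.float64(-1.06), np.float64(-1.01), np.float64(-0.82), np.float64(-0.62), np.float64(-0.56)]
-90.0 [np.float64(-1.74), np.float64(-1.72), np.float64(-1.53), np.float64(-1.33), np.float64(-1.27)]
-135.0 [np.float64(-2.44), np.float64(-2.43), np.float64(-2.23), np.float64(-2.02), np.float64(-1.96)]
[ 0.12826258  0.7409144  -0.98129102  1.82139436  0.73411545  0.99261781
 -0.86759266] [ 0.18741173  0.80582138 -1.08766006  1.8197669   0.82630888  1.05245461
  2.20984132]
```

```bash
python3 - <<'E'
from h import *
D=np.radians; P=np.pi
r.set_gripper(0)
a=D(87); r.move_ptp(pp(a,.055,z=.25),down(a+P)); r.move_straight(pp(a,.055),max_speed=.2)
o=r.get_obs();print(o["time"],np.round(o["wrist_force"],1),o["width"])
for d in list(range(87,226,14)):
    a=D(d); r.move_straight(pp(a,.014),down(a+P),max_speed=.12)
o=r.get_obs();print(o["time"],np.round(o["wrist_force"],1))
while d<280:
    d+=2.5; a=D(d); r.move_straight(pp(a,.014),down(a+P),max_speed=.08); o=r.get_obs(); f=np.array(o["wrist_force"])
    print(d,o["time"],f.round(1))
    if np.hypot(*f[:2])>12: break
cv2.imwrite("pics/top1.png",r.capture("top")[:,:,::-1])
E
```

```text
5.2167 [0.  0.7 0.7] 0.000669696383061487
9.2333 [-0.1 -0.4  0.5]
215.5 9.4833 [ 0.1 -1.  -0.3]
218.0 9.7333 [-0.7 -0.3 -0.2]
220.5 9.9833 [ 0.3 -0.5 -0.5]
223.0 10.2333 [0.  0.4 0.5]
225.5 10.4833 [ 0.8 -0.6  0.7]
228.0 10.7333 [ 0.8 -1.1 -0.5]
230.5 10.9833 [0.  0.1 0.4]
233.0 11.2333 [-0.8  0.4  0.1]
235.5 11.4833 [ 0.3 -0.1 -0.6]
238.0 11.7333 [-0.  -0.  -0.5]
240.5 11.9833 [-0.6  0.6  0.8]
243.0 12.2333 [-0.3 -0.5 -0.2]
245.5 12.4833 [ 0.3  0.  -0.1]
248.0 12.7333 [-0.7  1.1  0.9]
250.5 12.9833 [-0.5  0.1  0.3]
253.0 13.2333 [-0.4 -0.1  0.5]
255.5 13.4833 [0.4 1.3 0.1]
258.0 13.7333 [-0.7 -1.3 -0.1]
260.5 13.9833 [-0.6  0.1  0.3]
263.0 14.2333 [ 0.5  0.4 -0.8]
265.5 14.4833 [-43.9   7.   32.4]
```

View pics/top1.png

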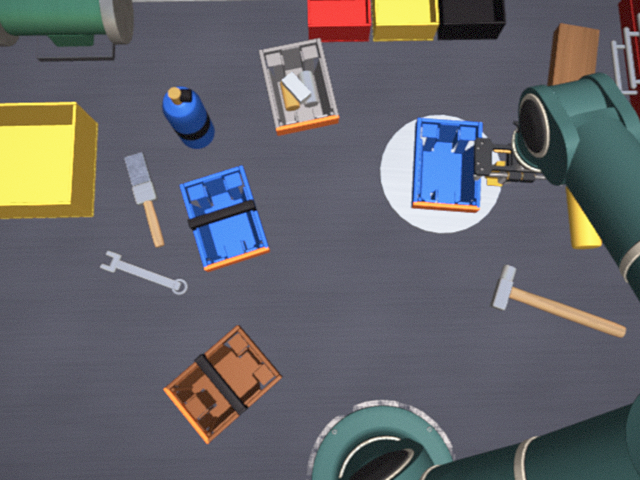

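The table has turned: the orange end is now at (447,208) on the robot side, and the vane is at (495,165) beside the gripper. The 44 N force jump at the last step should be the stop. I'll back off and measure.

```bash
python3 - <<'E'
from h import *
a=np.radians(265.5); r.move_straight(pp(a,.05)); f=r.get_obs();print(np.round(f["wrist_force"],1))
r.move_straight(pp(a,.05,z=.27),max_speed=.25)
r.move_ptp(np.array([.45,.05,.3]),down(np.radians(17)))
for n,b in(("top",(408,112,488,218)),("scene",(180,268,270,380))):
    im=r.capture(n); cv2.imwrite(f"pics/{n}2.png",im[:,:,::-1])
    c,s,l=rect(ray(n,blob(im,["blue","orange"],b,9),.094)); print(n,c.round(4),s.round(1),np.degrees(np.arctan2(l[1],l[0])).round(2))
print(r.get_obs()["time"])
E
python3 -c "
import cv2,numpy as np
a=cv2.imread('pics/top2.png')[90:260,350:640];b=cv2.imread('pics/scene2.png')[240:410,130:420]
cv2.imwrite('pics/c2.png',cv2.resize(np.vstack([a,b]),None,fx=1.7,fy=1.7))"
```

```text
[ 0.3  0.3 -0.2]
top [ 0.5885 -0.1655] [178.4  82.2] -3.65
scene [ 0.5977 -0.1411] [184.2 129.3] -5.62
17.35
```

View pics/c2.png

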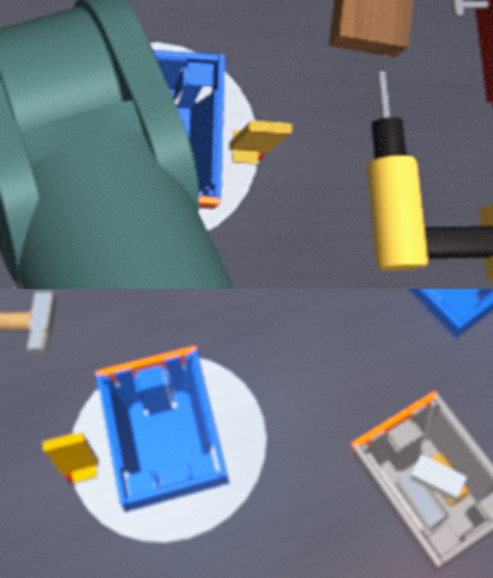

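The top crop is half hidden by the arm. The scene crop shows the vane standing on the red stop peg and the orange end turned to the robot. Next I go over the loose tote's bar, measuring gas clearance and the lower tote from there.

```bash
python3 - <<'E'
from h import *
r.set_gripper(.07)
r.move_ptp(np.array([.4985,.2935,.20]),down(np.radians(17)))
im=r.capture("top"); cv2.imwrite("pics/top3.png",im[:,:,::-1])
c,s,l=rect(ray("top",blob(im,["blue","orange"],(408,112,488,218),9),.094)); print(c.round(4),s.round(1),np.degrees(np.arctan2(l[1],l[0])).round(2))
im=r.capture("scene"); cv2.imwrite("pics/scene3.png",im[:,:,::-1])
c,s,l=rect(ray("scene",blob(im,["blue","orange"],(180,268,270,380),9),.094)); print(c.round(4),s.round(1),np.degrees(np.arctan2(l[1],l[0])).round(2))
print("gas top",ray("top",[181,96],.205),ray("scene",[478,254],.205),"gas base",ray("top",[200,135],.0),ray("scene",[457,293],.0))
print(r.get_obs()["time"],r.get_obs()["joint_positions"])
E
python3 -c "
import cv2,numpy as np
a=cv2.imread('pics/top3.png')[40:280,120:420];b=cv2.imread('pics/scene3.png')[100:340,260:560]
cv2.imwrite('pics/c3.png',cv2.resize(np.hstack([a,b]),None,fx=1.3,fy=1.3))"
```

```text
[ 0.5913 -0.1394] [179.6 129.5] -5.68
[ 0.598  -0.1418] [184.  129.3] -6.06
gas top [[0.69253458 0.35058601]] [[0.70148959 0.36232871]] gas base [[0.69029952 0.35582649]] [[0.69323971 0.37051915]]
19.725 [ 0.23270017  0.58607979 -1.13095392  1.71266391  0.56516804  1.21199719
 -0.74820982]
```

View pics/c3.png

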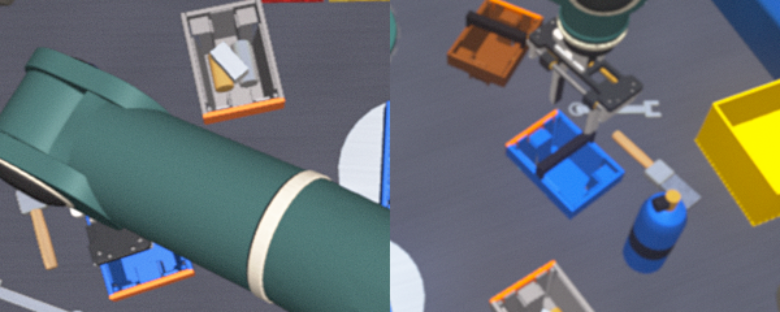

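The crop shows the open fingers straddling the bar along the tote's length. The gas axis is at (0.69,0.36), so the gripper body clears it by about 80 mm. I descend and grip.

```bash
python3 - <<'E'
from h import *
D=np.radians
r.move_straight(np.array([.4995,.2935,.0745]),down(D(17.0)),max_speed=.12)
o=r.get_obs();print(np.round(o["wrist_force"],1))
r.set_gripper(0,40); o=r.get_obs();print(o["width"],o["grip_force"],np.round(o["wrist_force"],1))
r.move_straight(np.array([.4995,.2935,.26]),max_speed=.15)
o=r.get_obs();print(o["width"],np.round(o["wrist_force"],1),o["time"])
r.move_ptp(np.array([.593,-.140,.26]),down(D(-5.7)))
o=r.get_obs();print(o["width"],np.round(o["wrist_force"],1),o["time"],o["joint_positions"],o["ee_pos"])
for n in("top","scene"): cv2.imwrite(f"pics/{n}4.png",r.capture(n)[:,:,::-1])
E
python3 -c "
import cv2,numpy as np
a=cv2.imread('pics/top4.png')[40:340,340:640];b=cv2.imread('pics/scene4.png')[130:430,80:380]
cv2.imwrite('pics/c4.png',cv2.resize(np.hstack([a,b]),None,fx=1.3,fy=1.3))"
```

```text
[-0.1  0.2  0.7]
0.017532574573622166 39.99965786933899 [ 1.6  0.4 -0.1]
0.01765729018188618 [-0.2  0.3 -3.1] 23.1583
0.01781769796274485 [ 0.4 -0.4 -2.4] 24.7833 [ 0.92702182  0.55265074 -1.07617704  1.5656099   0.49641667  1.32321369
 -0.30789936] [ 0.59318167 -0.13835953  0.26016849]
```

View pics/c4.png

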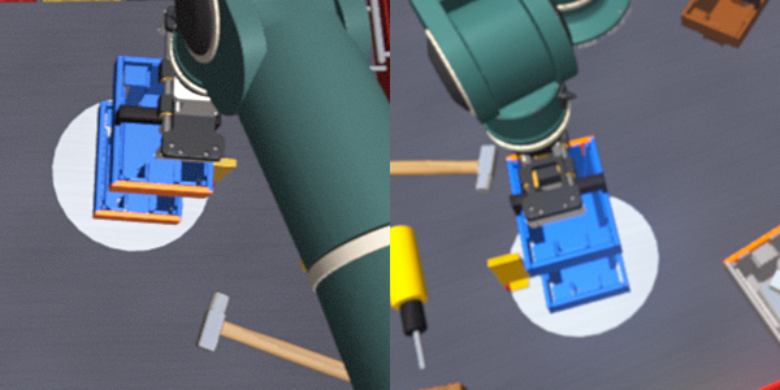

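The tote is held level above the lower one, with both orange ends toward the robot. In the crop, the held orange edge runs (110,188)–(212,192) and the lower one (95,213)–(180,220). I compare the two edges at their own heights.

```bash
cat > cmp.py <<'E'
from h import *
def edges(z):
    im=r.capture("top"); h=cv2.cvtColor(im,cv2.COLOR_RGB2HSV); m=cv2.inRange(h,*map(np.array,RNG["orange"])); k=np.zeros_like(m); k[150:260,390:540]=m[150:260,390:540]
    out=[]
    for c in cv2.findContours(k,cv2.RETR_EXTERNAL,cv2.CHAIN_APPROX_NONE)[0]:
        if cv2.contourArea(c)<60: continue
        p=c[:,0]; hi=p[:,1].mean()<0 
        for zz in (z,.094):
            q,s,l=rect(ray("top",p,zz)); l=l*np.sign(l[1])
            print(p.mean(0).round(0),"z",zz,q.round(4),s.round(1),"x-dir",np.degrees(np.arctan2(l[1],l[0])).round(2)-90)
E
python3 - <<'E'
from cmp import *
o=r.get_obs(); print(o["ee_pos"],np.round(o["tool_rot"],4).tolist()); edges(o["ee_pos"][2]-.0025); print(r.get_obs()["ee_pos"])
E
```

```text
[ 0.59318018 -0.13854408  0.26014306] [[0.0971, 0.9953, 0.0002], [0.9953, -0.0971, 0.0001], [0.0001, 0.0002, -1.0]]
[461. 186.] z 0.2576430597535459 [ 0.5039 -0.1268] [123.7  10.1] x-dir -6.9400024
[461. 186.] z 0.094 [ 0.5442 -0.1669] [144.2  11.8] x-dir -6.9400024
[ 0.59317473 -0.13877737  0.26010761]
```

```bash
sed -i 's/RNG\["orange"\])/((3,130,70),(18,255,255)))/' cmp.py; python3 - <<'E'
from cmp import *
o=r.get_obs(); print(o["ee_pos"]); edges(o["ee_pos"][2]-.0025)
E
python3 -c "
import cv2
cv2.imwrite('pics/c5.png',cv2.resize(cv2.imread('pics/top4.png')[150:230,390:520],None,fx=6,fy=6))"
```

```text
[ 0.59317473 -0.13877737  0.26010761]
[445. 207.] z 0.2576076075946634 [ 0.4712 -0.0946] [107.8  10.7] x-dir -5.050003
[445. 207.] z 0.094 [ 0.5061 -0.1294] [125.7  12.4] x-dir -5.050003
[464. 187.] z 0.2576076075946634 [ 0.5038 -0.1278] [128.3  10.8] x-dir -5.040001
[464. 187.] z 0.094 [ 0.5441 -0.1681] [149.6  12.6] x-dir -5.040001
```

View pics/c5.png

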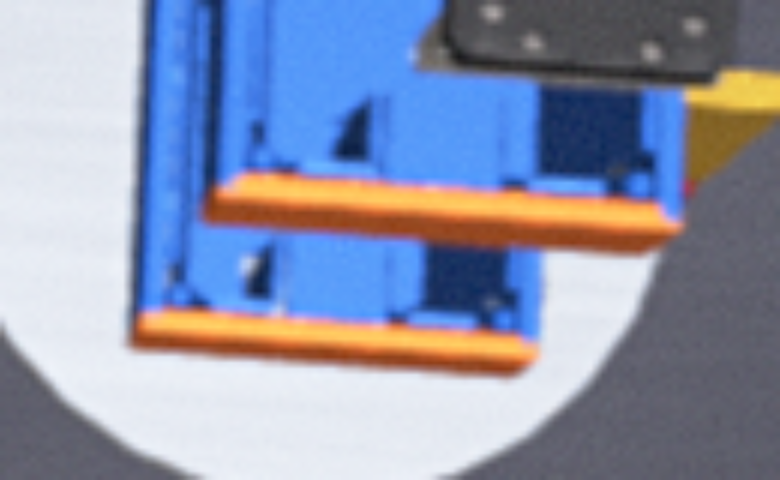

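Both edges are now full length (128.3 and 125.7 mm against 128), and yaw matches. The held tote needs about +2 mm in x and −1.5 mm in y. I correct that, go down to just above entry, and compare again.

```bash
python3 - <<'E'
from cmp import *
r.move_straight(np.array([.595,-.1405,.19]),down(np.radians(-5.7)),max_speed=.1); r.sleep(.3)
o=r.get_obs(); print(o["time"],o["ee_pos"],np.round(o["wrist_force"],1)); edges(o["ee_pos"][2]-.0025)
E
```

```text
26.1333 [ 0.59511311 -0.14057091  0.19031225] [-0.7 -0.1 -2.6]
[442. 207.] z 0.18781224592342943 [ 0.4858 -0.1094] [115.4  10.7] x-dir -6.1100006
[442. 207.] z 0.094 [ 0.5057 -0.1294] [125.7  11.7] x-dir -6.1100006
[454. 195.] z 0.18781224592342943 [ 0.506  -0.1272] [124.8  10.7] x-dir -6.9100037
[454. 195.] z 0.094 [ 0.5277 -0.1487] [135.9  11.6] x-dir -6.9100037
```

Aligned to within about 1 mm. I lower it slowly, watching the force.

```bash
python3 - <<'E'
from cmp import *
x,y=.595,-.1407
for z in [.168,.16,.152,.145,.14,.137,.134,.132,.1305,.1295]:
    r.move_straight(np.array([x,y,z]),max_speed=.05); o=r.get_obs(); f=np.array(o["wrist_force"])
    print(round(o["time"],2),np.round(o["ee_pos"],4),f.round(1),np.round(o["ft_torque"],2))
    if np.linalg.norm(f-[0,0,-2.7])>12: break
for n in("top","scene"): cv2.imwrite(f"pics/{n}6.png",r.capture(n)[:,:,::-1])
E
```

```text
26.77 [ 0.595  -0.1406  0.1679] [-0.4  0.6 -3.1] [-0.06 -0.04  0.01]
27.08 [ 0.5948 -0.1407  0.1597] [-0.6 -0.4 -2.4] [-0.01 -0.1   0.04]
27.39 [ 0.5948 -0.1407  0.1516] [ 0.  -0.1 -2.8] [-0.03 -0.05 -0.  ]
27.68 [ 0.5948 -0.1407  0.1447] [ 0.1  1.2 -2.8] [-0.05 -0.01  0.01]
27.93 [ 0.5948 -0.1407  0.1397] [ 0.2  0.3 -2.5] [-0.03 -0.05  0.01]
28.18 [ 0.5949 -0.1407  0.1369] [-1.8 -1.4 -3.4] [-0.07 -0.08  0.02]
28.43 [ 0.5949 -0.1407  0.1338] [ 0.8 -0.6 -3.2] [-0.05 -0.06 -0.03]
28.68 [ 0.595  -0.1407  0.1319] [-0.7 -0.2 -2.8] [-0.01 -0.04  0.  ]
28.93 [ 0.595  -0.1407  0.1304] [ 1.   0.3 -3.4] [-0.03 -0.08  0.02]
29.18 [ 0.5951 -0.1407  0.1301] [-4.1  0.1  8.3] [-0.06  0.95  0.03]
```

It entered freely and seated at TCP z = 0.130, where 0.1305 was expected. I release, retreat and check.

```bash
python3 - <<'E'
from cmp import *
r.move_straight(np.array([.595,-.1407,.1302]),max_speed=.05)
r.set_gripper(.06); r.sleep(.2)
r.move_straight(np.array([.595,-.1407,.27]),max_speed=.12)
r.move_ptp(np.array([.40,-.42,.32]),down(np.radians(-5.7)))
o=r.get_obs(); print(o["time"],np.round(o["wrist_force"],1))
for n in("top","scene"): cv2.imwrite(f"pics/{n}7.png",r.capture(n)[:,:,::-1])
edges(.128)
E
python3 -c "
import cv2,numpy as np
a=cv2.imread('pics/top7.png')[40:340,240:540];b=cv2.imread('pics/scene7.png')[180:480,130:430]
cv2.imwrite('pics/c7.png',cv2.resize(np.hstack([a,b]),None,fx=1.3,fy=1.3))"
```

```text
33.1583 [-0.5 -0.3  0.3]
[451. 204.] z 0.128 [ 0.5022 -0.1261] [129.5  21.7] x-dir -3.1800003
[451. 204.] z 0.094 [ 0.5096 -0.1334] [133.4  22.4] x-dir -3.1800003
```

View pics/c7.png

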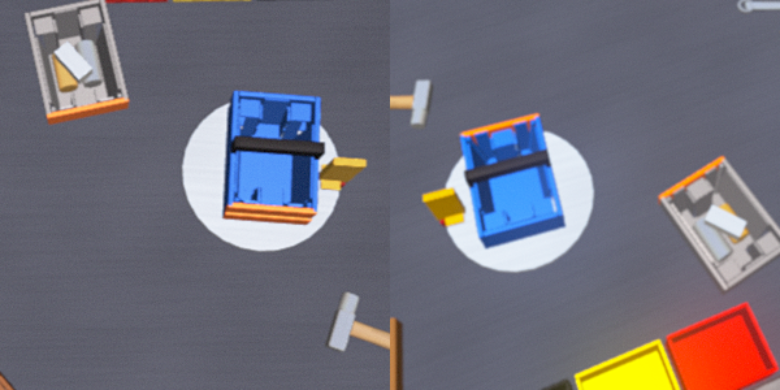

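The tote sits nested and level, orange over orange, with the vane on the red peg. One check that the vane hasn't shifted since it reached the stop.

```bash
python3 - <<'E'
from h import *
for n,b,fs in(("scene",(140,300,205,370),(2,3,7)),("top",(480,140,525,190),(2,7))):
    for k in fs:
        p=blob(cv2.imread(f"pics/{n}{k}.png")[:,:,::-1].copy(),["yellow"],b); print(n,k,p.mean(0).round(2),p.min(0),p.max(0))
E
```

```text
scene 2 [171.59 338.12] [155 325] [186 353]
scene 3 [171.78 338.18] [155 325] [186 353]
scene 7 [171.78 338.16] [155 325] [186 353]
top 2 [501.55 171.98] [486 161] [520 185]
top 7 [501.5  171.91] [487 162] [520 185]
```

```bash
python3 -c "
from plant import r
print(r.job_done())"
```

```text
the job is handed in; nothing more can be done
None
```

Job handed in at about 33 s: the turntable is at its stop, and the loose tote is nested fully home in the lower one, orange end over orange end, and released, with the grey tote and gas cylinder untouched.

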